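# Waffle into the clip-lid keeper

## Task

Slide the spatula under the square waffle on the wire rack, lift it off, and lay it flat on the two ribs inside the open green keeper, setting it down rather than dropping it and never touching it with the gripper; then draw the spatula out. After that press the keeper's hinged lid down until its catch clicks and holds it shut. At the end the spatula lies flat on the desk, let go, and the jars, mug, jug and tin have been left alone.

Things in the scene. Friction and masses are not known exactly. Their poses are not given: they have to be found in the camera images.
- spatula: Loose cranked spatula, 110 g, standing level on its steel blade and a heel 194 mm behind the origin. Origin: centre of blade's underside; x from handle to tip, z up. Blade 76 (x) x 42 x 2.5 mm; round 8 mm neck rises from x -42, z 4 to x -85, z 45. Black handle bar along x, from x -84 to -200, 16 wide (y), z 36 to 54 mm.
- spatula_grip (a point): Centre of the spatula's handle bar, where to pinch it across its 16 mm width from above: 145 mm behind the blade's centre and 45 mm above the blade's underside.
- spatula_tip (a point): Middle of the blade's front edge, on its underside, 38 mm ahead of the blade's centre.
- waffle: Loose rigid golden-brown square waffle with a grid pattern, 80 x 80 x 12 mm, about 45 g, lying across the rack's two inner rails, up to 10 mm along and 4 mm across from the rack's centre and turned under 0.15 rad from it. Origin: centre of its underside; z up.
- rack: Fixed low steel wire rack, 126 x 126 x 22 mm. Origin: its centre at desk level; x along the rails, -x end facing the robot. Rails 6 mm wide along x at y -60, -32, 32, 60, tops at 22, undersides 16 mm up. Between the inner rails, a channel 58 mm wide under the waffle, open from the desk up and at the -x end; at x +60 a cross bar (z 16 to 22). Legs only under the outer rails.
- keeper: Fixed green plastic keeper, 150 (x) x 170 (y) mm. Origin: its centre at desk level; -x side open, facing the robot. Floor 6 mm thick; 4 mm walls up to 44 mm on the other sides. Two pale ribs 6 mm wide along x (x -55 to 65) at y -32 and 32, tops at 22 mm: the waffle lies across both, centre within 30 (x), 20 mm (y) of the keeper's. Between the ribs, a channel z 6 to 22 takes the blade.
- keeper_lid (a joint): Lid angle, hinged along the keeper's +y wall: 0 shut, 1.45 rad open (its start, almost upright, leaning slightly over the keeper). A weak spring (under 1 N at the free edge) swings it open unless the catch on the -y wall holds it. The catch resists from 0.08 rad, most (about 10 N at the free edge) near 0.06, snaps over by 0.02, then holds it. Shut: below 0.04 rad.
- lid_hinge (a point): Middle of the lid's hinge line, at keeper x 0, y +86, z 45.5 mm; the hinge runs along keeper x. The point's axes turn with the lid.
- lid_press (a point): Point on the lid's outer face, in the middle of its length and 155 mm from the hinge line, 15 mm short of the free edge, above the catch: where to press. Lid: clear panel in a green frame, 150 (x) x 170 mm, 4 mm thick, outer face 5 mm beyond the hinge line; when shut that face is up, at z 50 mm.
- coffee_jar: Bystander: brown coffee jar with black cap, 76 across, 135 mm tall. Origin under its centre.
- mug: Bystander: matte black mug, 82 across, 92 mm tall, handle on its +y side. Origin under its centre.
- creamer: Bystander: steel creamer jug, 72 across, 80 mm tall, handle on its +y side. Origin under its centre.
- sugar_tin: Bystander: yellow tin with white cap, 72 across, 75 mm tall. Origin under its centre.
- spice_jar: Bystander: small amber jar with red cap, 44 across, 80 mm tall. Origin under its centre.
Not all that is in view belongs to the job. Several things have the shape of the spatula; the one meant has the colours described above. There is more than one size of the keeper; the one meant has the size given above.

How it is judged:
By the outcome, as a careful person would: the job done as asked, in the order asked, and still so for the second after the job is handed in, with the robot touching nothing.
It also fails if it takes over 72 s, if anything falls off the work surface, if the arm or the gripper's body presses on something with over 40 N, if the wrist force passes 120 N, or if a joint passes its speed limit or range.

## Robot

A 6-joint arm with a two-finger parallel gripper is mounted at the origin on the work surface. World frame = base frame: x ahead of the robot, y to its left, z up, the work surface at z = 0. Lengths are in m, angles in rad, forces in N, time in s.
With the tool pointing down it reaches from about 0.275 to 0.725 m from the base axis. Payload 15.9 kg.
Tool frame: the origin (TCP) lies on the centre line of the jaws, within the pads' length; the fingertips stand 25 mm ahead of it and the grasp point (between the pads) lies 6 mm ahead of it; z points along the fingers, y is the line along which they close (so a half turn about z gives the same grasp; the last joint's range is limited). The gripper opens to 85 mm and grips with 20 to 120 N. Pads are 22 mm wide; open, the fingers measure 114 mm over their backs; the gripper's body (76 mm by 85 mm) begins 54 mm behind the grasp point. The pads swing forward as they close: fully open they stand 13 mm farther back than shut.
Start: joints at [-1.216, 0.213, -0.034, 1.323, 0, 1.571], TCP at [0.174, -0.469, 0.256] pointing down, gripper open.
Joint ranges: [-2.98, 2.98], [-0.74, 1.72], [-1.14, 1.35], [-2.1, 2.04], [-1.57, 1.44], [-3.14, 3.14]. Speed limits (rad/s): [1.89, 1.89, 2.39, 2.57, 3.14, 3.14].

## Interface

Orientations are given as a unit quaternion [x, y, z, w].
In Python, from station import bot gives the robot as it stands.
- The arm moves only by the tool jog_arm, never from a script. Its arguments are lists of equal length, an entry for each row: "twist": the turn, a rotation vector about the tool's x, y, z normalised to -1 to 1, where 1 is 360 degrees, a list of three; "travel": the shift along the tool's x, y, z normalised to -1 to 1, where 1 is 750 mm, a list of three; "gripper": the opening, from 0 (shut) to 1 (fully open). A call has 1 to 12 rows; each row is the pose to reach, as a shift and turn from the pose commanded when the call began, along the tool's axes at that moment, turning the shorter way round; what a row does not reach only later rows make up. A row lasts 1/8 s, in which the tool goes at most 62.5 mm and 10.7 degrees, less where a joint would pass 70% of its speed; a pose out of reach is approached as far as the arm can. A call with a number of a shift or a turn outside -1 to 1 is refused whole. A call with a gripper value outside its range is refused whole. The fingers move at their own pace and stop on an object; "force" is the grip in N (left out, the last holds). Time passes only in rows, so rows that repeat a pose let the fingers close. It gives the time, the measured TCP pose, the force, the opening and the grip force at its end, in the units of the state.
- bot.observe(): the state, without advancing time (a new reading comes with each control period).
- bot.get_image(name): name is "scene" or "top"; returns a dict with "pixels" (420x560x3 uint8, blue, green, red), "fov_y" (degrees; the focal length in pixels is half the picture's height over the tangent of half this angle, whatever the lens; pixels are square), "cx", "cy" (the principal point, pixels), "T" (4x4, takes a point from camera to world coordinates). Camera axes: x right, y down, z forward; pixel columns grow to the right and rows downward; lengths in m; the calibration is good to about 2 mm. A picture is of the moment at which its call begins. There is no depth.
- bot.hand_in(): hands the job in; it is judged then, once.
The state is a dict: "time": time; "joint_positions": joint angles; "joint_velocities": joint speeds; "joint_torque": joint torques, N m; "ee_pos": TCP position; "orientation": TCP orientation; "ft_force": force on the tool from outside, world axes, zero at the start; "torque": the same for the moment, N m; "opening": finger opening in m; "grip_force": force on a finger pad.
Only numpy, scipy, OpenCV 4.12 (cv2) and the standard library are available. Lean on these libraries where they do the work, as an engineer would, in place of code of your own. Each camera call takes 0.05 s, during which the arm holds its last target. There are 200 camera calls.

## Working session

There is one attempt and no reset: what is moved stays moved. The work goes in short steps, Python scripts to look and compute and a tool call to move; the robot and the scene stay as the last step left them, time stands still between calls to the robot, and variables do not carry over. Pictures are saved under pics/ and viewed, at most 10 in all, crops included, and the job is handed in when it is done.

Besides the shell and the picture viewer there is one more tool, called after "Emit:" as name(argument=value, ...), one argument or row to a line, values as JSON. jog_arm: Moves the arm, as the interface text tells. Scaled input: -1 to 1 covers 750 mm each way for a shift and 360 degrees each way for a turn. Its arguments: {"type":"object","properties":{"twist":{"type":"array"},"travel":{"type":"array"},"gripper":{"type":"array"},"force":{"type":"number"}},"required":["twist","travel","gripper"]}

```bash
ls; mkdir -p pics; python3 - <<'E'
from station import bot
import cv2,numpy as np
print(bot.observe())
for n in("scene","top"):
    d=bot.get_image(n); cv2.imwrite(f"pics/{n}0.png",d["pixels"]); print(n,d["fov_y"],d["cx"],d["cy"],np.round(d["T"],4).tolist(),[k for k in d])
E
```

```text
pics
{'time': 0.0, 'joint_positions': array([-1.21603536e+00,  2.13334211e-01, -3.50833072e-02,  1.32348552e+00,
        3.01666066e-05,  1.57079915e+00]), 'joint_velocities': array([-0.00042144,  0.00011375,  0.00054621,  0.00052476,  0.00087187,
       -0.00160449]), 'joint_torque': array([ 4.43708355e-03, -6.86176872e+01,  4.87106502e+01,  1.75781117e-02,
        1.54475297e-04, -4.92428319e-05]), 'ee_pos': array([ 0.17358059, -0.46856279,  0.2558175 ]), 'orientation': array([ 9.84309388e-01,  1.76450341e-01, -8.27948135e-05, -5.47334976e-04]), 'ft_force': array([ 0.21639952,  0.21034791, -0.32254177]), 'torque': array([-0.02629807, -0.02436169,  0.04106681]), 'grip_force': 0.0, 'opening': 0.08535370667834546}
scene 46.989104474078125 283.3422306907093 216.68130246083973 [[0.7891, 0.3644, -0.4946, 1.2024], [0.6141, -0.4849, 0.6226, -0.8877], [-0.013, -0.795, -0.6064, 0.9354], [0.0, 0.0, 0.0, 1.0]] ['pixels', 'fov_y', 'cx', 'cy', 'T']
top 42.9571855691709 274.54045200402066 215.72944644879487 [[0.0089, -0.9971, 0.0761, 0.3567], [-0.9999, -0.0093, -0.0043, 0.0149], [0.005, -0.076, -0.9971, 1.8108], [0.0, 0.0, 0.0, 1.0]] ['pixels', 'fov_y', 'cx', 'cy', 'T']
```

View pics/scene0.png

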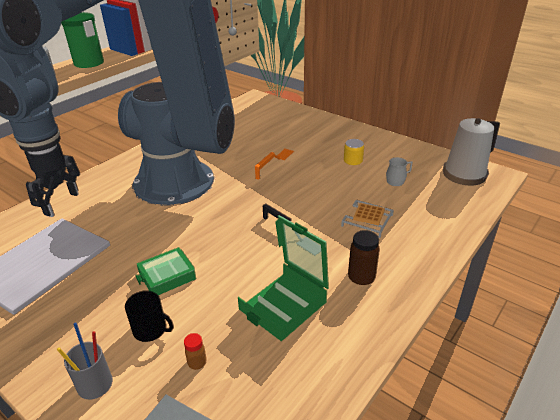

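View pics/top0.png

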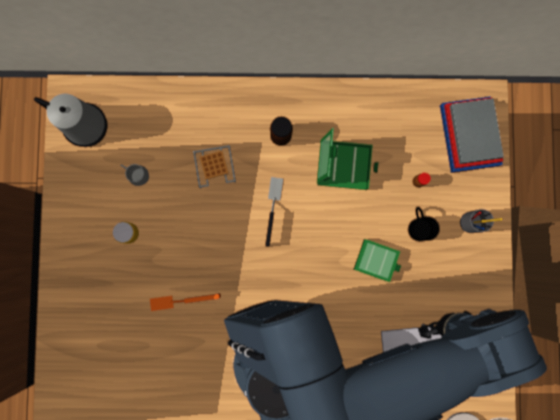

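The scene shows the robot at left, the keeper near (285,295), the rack and waffle at (368,215) and the black-handled spatula at (275,215). In the top view, the spatula blade is at (277,187), its handle ends at (268,243), the rack is at (215,166), the keeper at (346,165) and the coffee jar at (281,130). The orange spatula and small keeper are decoys.

```bash
python3 - <<'E'
import cv2,numpy as np
t=cv2.imread("pics/top0.png");s=cv2.imread("pics/scene0.png")
cv2.imwrite("pics/tc.png",cv2.resize(t[115:255,185:385],None,fx=4,fy=4,interpolation=cv2.INTER_CUBIC))
cv2.imwrite("pics/sc.png",cv2.resize(s[190:345,230:410],None,fx=3.8,fy=3.8,interpolation=cv2.INTER_CUBIC))
E
```

```text
(no output)
```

View pics/tc.png

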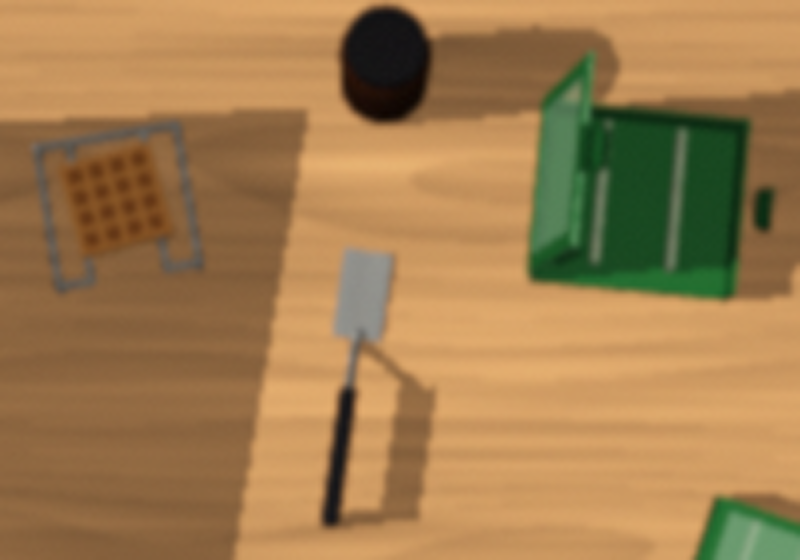

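View pics/sc.png

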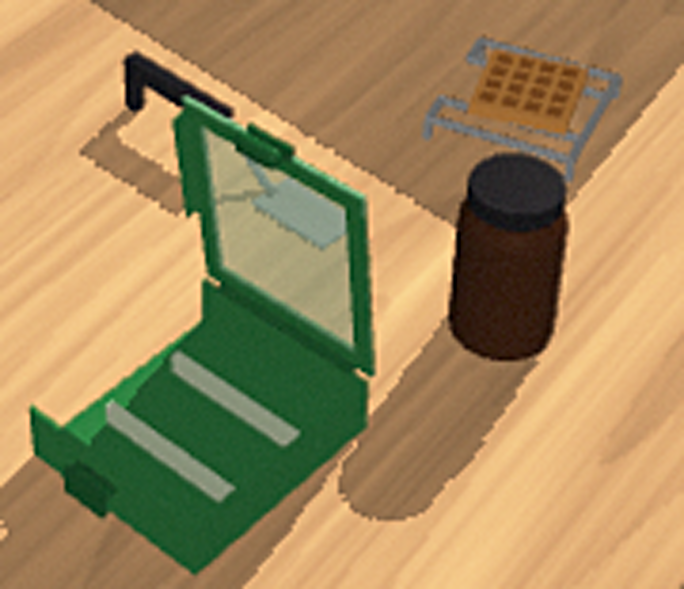

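The crops (4x top, 3.8x scene) show the spatula blade corners at top-crop (345,249), (394,254), (381,342) and (334,335). The rack is open towards the robot with the waffle on it. The keeper's ribs are visible and its lid is upright on the left (+y) side. Next I'll segment these and triangulate.

```bash
cat > h.py <<'E'
import cv2,numpy as np
C={}
def load(bot):
    for n in("scene","top"): C[n]=bot.get_image(n)
    return C
def ray(n,p):
    d=C[n];f=210/np.tan(np.radians(d["fov_y"])/2);T=np.array(d["T"])
    v=T[:3,:3]@np.array([(p[0]-d["cx"])/f,(p[1]-d["cy"])/f,1]);return T[:3,3],v/np.linalg.norm(v)
def onz(n,p,z):
    o,v=ray(n,p);return o+v*(z-o[2])/v[2]
def tri(a,b):
    (o,v),(q,w)=ray("scene",a),ray("top",b)
    s=np.linalg.lstsq(np.c_[v,-w],q-o,rcond=None)[0]
    x,y=o+v*s[0],q+w*s[1];return (x+y)/2,np.linalg.norm(x-y)
def blob(n,lo,hi,box):
    x0,y0,x1,y1=box;im=cv2.resize(C[n]["pixels"][y0:y1,x0:x1],None,fx=4,fy=4,interpolation=cv2.INTER_CUBIC)
    m=cv2.inRange(cv2.cvtColor(im,cv2.COLOR_BGR2HSV),lo,hi)
    m=cv2.morphologyEx(m,cv2.MORPH_CLOSE,np.ones((9,9)))
    c=max(cv2.findContours(m,cv2.RETR_EXTERNAL,cv2.CHAIN_APPROX_NONE)[0],key=cv2.contourArea)
    g=lambda p:(np.asarray(p,float)+.5)/4-.5+[x0,y0]
    q=cv2.boxPoints(cv2.minAreaRect(c));M=cv2.moments(c)
    return g(q),g([M["m10"]/M["m00"],M["m01"]/M["m00"]]),M["m00"]/16,g(c[:,0])
E
python3 - <<'E'
from station import bot
from h import *
np.set_printoptions(precision=4,suppress=True)
load(bot)
T4=lambda u,v:(np.array([u,v])+.5)/4-.5+[185,115]
S4=lambda u,v:(np.array([u,v])+.5)/3.8-.5+[230,190]
def show(name,b,z,n="top"):
    q,c,a,k=b;Q=np.array([onz(n,p,z) for p in q]);print(name,"area",a,"c",c,"->",onz(n,c,z)[:2])
    for i in range(2):
        e=Q[(i+1)%4]-Q[i];print("   side",np.linalg.norm(e),"ang",np.arctan2(e[1],e[0]),"mid",Q.mean(0)[:2])
w=blob("top",(5,110,60),(20,255,230),(195,140,235,186));show("waffle",w,.034)
ws=blob("scene",(5,130,60),(20,255,225),(345,198,388,228));print(ws[1:3],onz("scene",ws[1],.031))
show("blade",blob("top",(0,0,100),(180,60,255),(262,172,290,203)),.0025)
show("handle",blob("top",(0,0,0),(180,255,60),(260,205,280,250)),.054)
for n,a,b in [("rackBL",(425,138),(62,290)),("rackFL?",(471,56),(201,268))]: pass
P=lambda l,z:[print("  ",onz("top",T4(*p),z)[:2]) for p in l]
print("rack corners z.022 (fl,fr,bl,br)");P([(37,148),(178,123),(62,290),(201,268)],.019)
print("inner rail ends (l,r)");P([(92,283),(166,268)],.019)
print("ribs z.022 right far,near, left near");P([(684,128),(671,270),(596,264)],.022)
print("keeper outer near-right, near-left desk");P([(733,298),(531,282)],.003)
print("keeper far right z44");P([(749,120)],.044)
print("tri rib R near",tri(S4(112,405),T4(671,270)),"far",tri(S4(228,492),T4(684,128)),"rib L near",tri(S4(177,357),T4(596,264)))
print("scene rib L far z22",onz("scene",S4(290,440),.022))
print("waffle tri",tri(ws[1],w[1]))
print("handle rear top tri",tri(S4(131,56),T4(331,522)))
print("lid tri top corners near",tri(S4(186,98),T4(545,103)))
print("scene rack corners z22: near-l, near-r, far-r, far-l");[print("  ",onz("scene",S4(*p),.02)[:2]) for p in[(481,42),(430,112),(571,168),(617,82)]]
E
```

```text
waffle area 1094.0 c [214.4663 167.1583] -> [0.654  0.2106]
   side 0.11393598365933807 ang -1.363604443321656 mid [0.6474 0.2101]
   side 0.13398182216046636 ang -2.934185415966854 mid [0.6474 0.2101]
(array([367.9016, 214.1453]), 554.625) [0.6662 0.2084 0.031 ]
blade area 245.75 c [275.2193 188.5146] -> [0.5878 0.0056]
   side 0.08610035638546193 ang -0.1341584038117481 mid [0.5827 0.0065]
   side 0.04045076049902444 ang -1.7071591175382317 mid [0.5827 0.0065]
handle area 78.0 c [269.2514 229.2784] -> [0.4458 0.0244]
   side 0.1109635805971466 ang -0.11316172615517553 mid [0.4477 0.0244]
   side 0.010130680105529994 ang -1.685060057636782 mid [0.4477 0.0244]
rack corners z.022 (fl,fr,bl,br)
   [0.7091 0.283 ]
   [0.7318 0.1637]
   [0.5879 0.2595]
   [0.6078 0.1424]
inner rail ends (l,r)
   [0.5941 0.2343]
   [0.6075 0.172 ]
ribs z.022 right far,near, left near
   [ 0.7312 -0.2662]
   [ 0.6095 -0.2549]
   [ 0.614  -0.1914]
keeper outer near-right, near-left desk
   [ 0.5886 -0.3106]
   [ 0.6007 -0.1381]
keeper far right z44
   [ 0.7339 -0.3173]
tri rib R near (array([ 0.6116, -0.2534,  0.0204]), np.float64(0.004976110455399693)) far (array([ 0.7277, -0.2673,  0.0274]), np.float64(0.006042247473591021)) rib L near (array([ 0.6167, -0.19  ,  0.0182]), np.float64(0.005732135696953565))
scene rib L far z22 [ 0.7285 -0.2057  0.022 ]
waffle tri (array([0.6591, 0.2141, 0.0237]), np.float64(0.008088655588017522))
handle rear top tri (array([0.3948, 0.0311, 0.053 ]), np.float64(0.0031448874785517246))
lid tri top corners near (array([ 0.6659, -0.1575,  0.2562]), np.float64(0.09117252298825787))
scene rack corners z22: near-l, near-r, far-r, far-l
   [0.5928 0.2625]
   [0.6106 0.153 ]
   [0.7371 0.1583]
   [0.7126 0.2807]
```

```bash
cat >> h.py <<'E'
from scipy.spatial.transform import Rotation as R
def plan(bot,pos,yaw,tilt=None):
    o=bot.observe();A=R.from_quat(o["orientation"])
    B=R.from_euler("z",yaw)*R.from_rotvec([np.pi,0,0])
    if tilt is not None:B=R.from_rotvec(tilt)*B
    print("t",round(o["time"],2),"travel",np.round(A.inv().apply(np.array(pos)-o["ee_pos"])/.75,4),"twist",np.round((A.inv()*B).as_rotvec()/(2*np.pi),4))
def tcp(blade,yaw):  # TCP for a wanted blade-centre point (underside)
    return np.array(blade)+[-.145*np.cos(yaw),-.145*np.sin(yaw),.051]
E
python3 - <<'E'
from station import bot
from h import *
np.set_printoptions(precision=4,suppress=True)
load(bot)
T4=lambda u,v:(np.array([u,v])+.5)/4-.5+[185,115]
S4=lambda u,v:(np.array([u,v])+.5)/3.8-.5+[230,190]
w=np.array([onz("top",T4(*p),.034) for p in [(62,168),(150,143),(175,235),(85,257)]]);print("waffle",w.mean(0),np.diff(w,axis=0)[:,:2])
print("scene ribs z22");[print("  ",onz("scene",S4(*p),.022)[:2]) for p in[(112,405),(228,494),(177,357),(293,440)]]
print(tcp([.589,.005,0],-.13));
plan(bot,[.4453,.0238,.256],-.13);plan(bot,[.4453,.0238,.11],-.13)
E
```

```text
waffle [0.662  0.2119 0.034 ] [[ 0.022  -0.0736]
 [-0.078  -0.0223]
 [-0.0193  0.0751]]
scene ribs z22
   [ 0.6144 -0.2529]
   [ 0.7237 -0.2671]
   [ 0.6212 -0.1909]
   [ 0.7301 -0.2045]
[0.4452 0.0238 0.051 ]
t 0.3 travel [ 0.5678 -0.49    0.0004] twist [-0.0001  0.      0.0772]
t 0.3 travel [ 0.5678 -0.4899  0.195 ] twist [-0.0001  0.      0.0772]
```

Emit:
jog_arm(
  twist=[
    [0, 0, 0.0772],
    [0, 0, 0.0772],
    [0, 0, 0.0772],
    [0, 0, 0.0772],
    [0, 0, 0.0772],
    [0, 0, 0.0772],
    [0, 0, 0.0772],
    [0, 0, 0.0772],
    [0, 0, 0.0772],
    [0, 0, 0.0772],
    [0, 0, 0.0772],
    [0, 0, 0.0772],
  ],
  travel=[
    [0.5678, -0.49, 0],
    [0.5678, -0.49, 0],
    [0.5678, -0.49, 0],
    [0.5678, -0.49, 0],
    [0.5678, -0.49, 0],
    [0.5678, -0.49, 0],
    [0.5678, -0.49, 0],
    [0.5678, -0.49, 0],
    [0.5678, -0.49, 0],
    [0.5678, -0.49, 0],
    [0.5678, -0.49, 0],
    [0.5678, -0.49, 0.1],
  ],
  gripper=[0.6, 0.6, 0.6, 0.6, 0.6, 0.6, 0.6, 0.6, 0.6, 0.6, 0.6, 0.6],
  force=60,
)

```text
time: 1.8
ee_pos: [0.4427, -0.0291, 0.2049]
orientation: [0.999, -0.042, 0.003, -0.015]
ft_force: [1.0, -0.3, -1.5]
opening: 0.0513
grip_force: 0.0
```

```bash
python3 - <<'E'
from station import bot
from h import *
print(bot.observe()["ee_pos"],bot.observe()["joint_positions"])
plan(bot,[.4453,.0238,.08],-.13);plan(bot,[.4453,.0238,.05],-.13)
E
```

```text
[ 0.44268281 -0.02907649  0.20492858] [-0.08591907  0.10990365 -0.28881334  1.16676304  0.03104036  3.14065492]
t 1.8 travel [-0.0034 -0.0653  0.1687] twist [-0.005  -0.0007  0.0072]
t 1.8 travel [-0.0036 -0.0641  0.2086] twist [-0.005  -0.0007  0.0072]
```

Emit:
jog_arm(
  twist=[
    [0, 0, -0.25],
    [0, 0, -0.25],
    [0, 0, -0.25],
    [0, 0, -0.25],
    [0, 0, -0.25],
    [0, 0, -0.25],
    [0, 0, -0.25],
    [0, 0, -0.25],
    [0, 0, -0.25],
    [0, 0, -0.25],
  ],
  travel=[
    [0, -0.06, 0.04],
    [0, -0.06, 0.04],
    [0, -0.06, 0.04],
    [0, -0.06, 0.04],
    [0, -0.06, 0.04],
    [0, -0.06, 0.04],
    [0, -0.06, 0.04],
    [0, -0.06, 0.04],
    [0, -0.06, 0.04],
    [0, -0.06, 0.04],
  ],
  gripper=[0.6, 0.6, 0.6, 0.6, 0.6, 0.6, 0.6, 0.6, 0.6, 0.6],
)

```text
time: 3.05
ee_pos: [0.4443, 0.0168, 0.1747]
orientation: [0.737, 0.676, 0.011, -0.011]
ft_force: [0.6, -0.4, 0.4]
opening: 0.0512
grip_force: 0.0
```

```bash
python3 - <<'E'
from station import bot
from h import *
print(bot.observe()["ee_pos"],bot.observe()["joint_positions"])
plan(bot,[.4453,.0238,.11],np.pi-.13);plan(bot,[.4453,.0238,.05],np.pi-.13)
E
```

```text
[0.44434946 0.01677629 0.17467204] [ 0.01738619  0.13101204 -0.34325216  1.09389165  0.03114269  1.67399   ]
t 3.05 travel [0.0067 0.0005 0.0865] twist [ 0.0037 -0.004  -0.2429]
t 3.05 travel [0.0042 0.0006 0.1664] twist [ 0.0037 -0.004  -0.2429]
```

Emit:
jog_arm(
  twist=[
    [0.0037, -0.004, -0.2429],
    [0.0037, -0.004, -0.2429],
    [0.0037, -0.004, -0.2429],
    [0.0037, -0.004, -0.2429],
    [0.0037, -0.004, -0.2429],
    [0.0037, -0.004, -0.2429],
    [0.0037, -0.004, -0.2429],
    [0.0037, -0.004, -0.2429],
    [0.0037, -0.004, -0.2429],
    [0.0037, -0.004, -0.2429],
    [0.0037, -0.004, -0.2429],
  ],
  travel=[
    [0.0067, 0.0005, 0.0],
    [0.0067, 0.0005, 0.0],
    [0.0067, 0.0005, 0.0],
    [0.0067, 0.0005, 0.0],
    [0.0067, 0.0005, 0.0],
    [0.0067, 0.0005, 0.0],
    [0.0067, 0.0005, 0.0],
    [0.0067, 0.0005, 0.04],
    [0.0067, 0.0005, 0.0865],
    [0.0067, 0.0005, 0.0865],
    [0.0067, 0.0005, 0.0865],
  ],
  gripper=[0.6, 0.6, 0.6, 0.6, 0.6, 0.6, 0.6, 0.6, 0.6, 0.6, 0.6],
)

```text
time: 4.42
ee_pos: [0.4462, 0.0245, 0.111]
orientation: [0.065, 0.998, 0.0, 0.0]
ft_force: [-0.9, 0.4, -0.2]
opening: 0.0513
grip_force: 0.0
```

```bash
python3 - <<'E'
from station import bot
from h import *
print(bot.observe()["ee_pos"],bot.observe()["joint_positions"])
plan(bot,[.4453,.0238,.05],np.pi-.13)
load(bot)
t=C["top"]["pixels"][165:265,230:310];s=C["scene"]["pixels"][170:270,240:350]
cv2.imwrite("pics/g1.png",np.hstack([cv2.resize(t,(400,500)),cv2.resize(s,(400,500))]))
E
```

```text
[0.44617132 0.02448176 0.1109722 ] [ 5.44382286e-02  1.87726224e-01 -4.47069977e-01  9.35243476e-01
  5.80554432e-04  1.84483293e-01]
t 4.42 travel [ 0.0011 -0.0011  0.0813] twist [ 0.0001  0.0001 -0.    ]
```

View pics/g1.png

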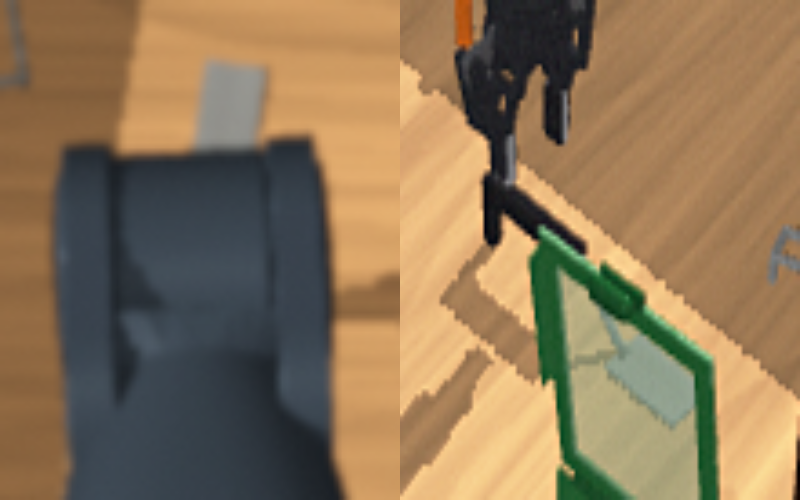

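The top view is covered by the arm, with the blade visible at crop (230,105). In the scene view the open fingers straddle the line of the handle at crop (530,140). I'll descend and pinch.

Emit:
jog_arm(
  twist=[
    [0, 0, 0],
    [0, 0, 0],
    [0, 0, 0],
    [0, 0, 0],
    [0, 0, 0],
    [0, 0, 0],
    [0, 0, 0],
    [0, 0, 0],
    [0, 0, 0],
    [0, 0, 0],
  ],
  travel=[
    [0.001, -0.001, 0.03],
    [0.001, -0.001, 0.06],
    [0.001, -0.001, 0.08],
    [0.001, -0.001, 0.08],
    [0.001, -0.001, 0.08],
    [0.001, -0.001, 0.08],
    [0.001, -0.001, 0.08],
    [0.001, -0.001, 0.08],
    [0.001, -0.001, 0.08],
    [0.001, -0.001, 0.08],
  ],
  gripper=[0.6, 0.6, 0.6, 0.6, 0.3, 0.1, 0, 0, 0, 0],
  force=60,
)

```text
time: 5.78
ee_pos: [0.4457, 0.0243, 0.0508]
orientation: [0.064, 0.998, 0.001, 0.001]
ft_force: [-1.9, 1.7, 9.9]
opening: 0.0149
grip_force: 58.5
```

```bash
python3 - <<'E'
from station import bot
from h import *
np.set_printoptions(precision=4,suppress=True)
o=bot.observe();print(o["ee_pos"],o["opening"],o["grip_force"],R.from_quat(o["orientation"]).as_matrix())
plan(bot,[.4462,.0238,.151],np.pi-.13)
plan(bot,tcp([.55,.19,.10],.22),np.pi+.22)
E
```

```text
[0.4457 0.0243 0.0508] 0.014865359097635304 58.463287353515625 [[-0.9918  0.1274  0.0015]
 [ 0.1274  0.9918  0.001 ]
 [-0.0014  0.0012 -1.    ]]
t 5.78 travel [-0.001  -0.0004 -0.1336] twist [0.0002 0.0002 0.0004]
t 5.78 travel [ 0.0718  0.1711 -0.1335] twist [ 0.0001  0.0002 -0.0553]
```

Emit:
jog_arm(
  twist=[
    [0, 0, 0],
    [0, 0, 0],
    [0, 0, 0],
    [0, 0, 0],
    [0, 0, -0.02],
    [0, 0, -0.04],
    [0, 0, -0.0553],
    [0, 0, -0.0553],
    [0, 0, -0.0553],
    [0, 0, -0.0553],
  ],
  travel=[
    [0, 0, -0.03],
    [0, 0, -0.07],
    [0, 0, -0.11],
    [0, 0, -0.1335],
    [0.02, 0.05, -0.1335],
    [0.05, 0.11, -0.1335],
    [0.0718, 0.16, -0.1335],
    [0.0718, 0.1711, -0.1335],
    [0.0718, 0.1711, -0.1335],
    [0.0718, 0.1711, -0.1335],
  ],
  gripper=[0, 0, 0, 0, 0, 0, 0, 0, 0, 0],
)

```text
time: 7.02
ee_pos: [0.4082, 0.1574, 0.1501]
orientation: [-0.109, 0.994, 0.0, -0.0]
ft_force: [0.2, 0.2, -1.3]
opening: 0.0152
grip_force: 59.1
```

```bash
python3 - <<'E'
from station import bot
from h import *
np.set_printoptions(precision=4,suppress=True)
o=bot.observe();print(o["ee_pos"],o["opening"],o["grip_force"],o["ft_force"])
load(bot)
t=C["top"]["pixels"][130:230,185:285];s=C["scene"]["pixels"][150:250,290:400]
cv2.imwrite("pics/g2.png",np.hstack([cv2.resize(t,(400,400),interpolation=cv2.INTER_CUBIC),cv2.resize(s,(400,400*100//110),interpolation=cv2.INTER_CUBIC) if 0 else cv2.resize(s,(400,400),interpolation=cv2.INTER_CUBIC)]))
b=blob("top",(0,0,90),(180,60,255),(200,165,255,200));print(b[0],b[1],b[2],onz("top",b[1],.1025))
E
```

```text
[0.4082 0.1574 0.1501] 0.015237702258076535 59.08755362033844 [ 0.2456  0.189  -1.3086]
[[210.0372 185.348 ]
 [222.8885 183.2061]
 [225.5709 199.3007]
 [212.7196 201.4426]] [217.9392 192.0765] 185.875 [0.5617 0.1904 0.1025]
```

View pics/g2.png

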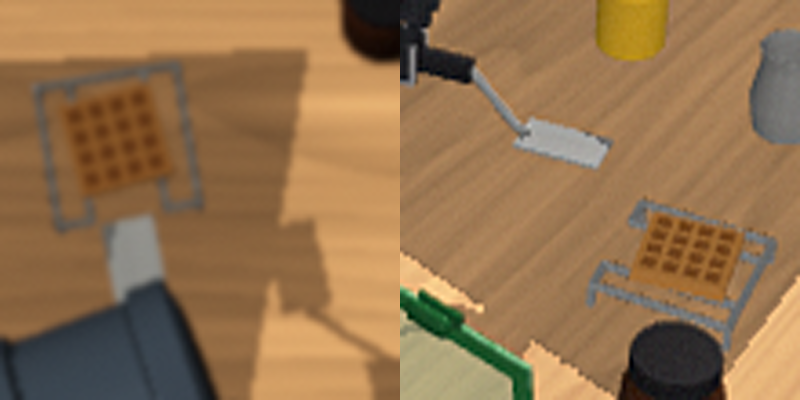

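The spatula is held level. Its blade tip edge runs (107,222) to (153,215) in the top crop and (610,140) to (598,167) in the scene crop. I'll check these against the kinematics.

```bash
python3 - <<'E'
from station import bot
from h import *
np.set_printoptions(precision=4,suppress=True)
load(bot)
T=lambda u,v:(np.array([u,v])+.5)/4-.5+[185,130]
S=lambda u,v:np.array([(u-400+.5)*110/400-.5+290,(v+.5)/4-.5+150])
print("top tip corners",[onz("top",T(*p),.1025)[:2] for p in[(107,222),(153,215)]])
print("scene tip corners",[onz("scene",S(*p),.1015)[:2] for p in[(611,140),(600,167)]])
print("blade rear corners scene",[onz("scene",S(*p),.1015)[:2] for p in[(530,119),(513,145)]])
print("tri tip corners",tri(S(611,140),T(107,222)),tri(S(600,167),T(153,215)))
w=[onz("top",T(*p),.034)[:2] for p in[(62,110),(150,84),(175,176),(85,199)]];print("waffle top",np.mean(w,0),w)
w=[onz("scene",S(*p),.034)[:2] for p in[(648,211),(746,232),(730,290),(632,271)]];print("waffle scene",np.mean(w,0),w)
print("inner rail near ends top",[onz("top",T(*p),.022)[:2] for p in[(92,223),(165,208)]])
print("inner rail near ends scene",[onz("scene",S(*p),.022)[:2] for p in[(642,218),(600,268)]])
print("pred tip",bot.observe()["ee_pos"][:2]+.183*np.array([np.cos(.2187),np.sin(.2187)]))
E
```

```text
top tip corners [array([0.584, 0.212]), array([0.59 , 0.175])]
scene tip corners [array([0.5812, 0.2183]), array([0.5936, 0.1811])]
blade rear corners scene [array([0.5091, 0.2018]), array([0.5182, 0.1624])]
tri tip corners (array([0.5841, 0.212 , 0.1059]), np.float64(0.0012656788897129772)) (array([0.5925, 0.1768, 0.1029]), np.float64(0.006169146751596309))
waffle top [0.6608 0.2118] [array([0.6876, 0.2594]), array([0.7105, 0.1858]), array([0.6326, 0.1635]), array([0.6124, 0.2387])]
waffle scene [0.6659 0.2157] [array([0.6111, 0.24  ]), array([0.6932, 0.2662]), array([0.7182, 0.1925]), array([0.641, 0.164])]
inner rail near ends top [array([0.5937, 0.2339]), array([0.6071, 0.1725])]
inner rail near ends scene [array([0.6039, 0.2435]), array([0.6097, 0.1649])]
pred tip [0.5867 0.1973]
```

```bash
python3 - <<'E'
from station import bot
from h import *
y=.19;d=np.array([np.cos(y),np.sin(y),0]);c=np.array([.659,.2152,.009])
for s,z in((.125,.09),(.125,.009)): plan(bot,tcp(c-s*d+[0,0,z-.009],y),np.pi+y)
E
```

```text
t 7.22 travel [0.0166 0.0127 0.012 ] twist [ 0.0001 -0.      0.0045]
t 7.22 travel [0.0166 0.0126 0.12  ] twist [ 0.0001 -0.      0.0045]
```

Emit:
jog_arm(
  twist=[
    [0, 0, 0.0045],
    [0, 0, 0.0045],
    [0, 0, 0.0045],
    [0, 0, 0.0045],
    [0, 0, 0.0045],
    [0, 0, 0.0045],
    [0, 0, 0.0045],
    [0, 0, 0.0045],
  ],
  travel=[
    [0.0166, 0.0126, 0.012],
    [0.0166, 0.0126, 0.04],
    [0.0166, 0.0126, 0.08],
    [0.0166, 0.0126, 0.105],
    [0.0166, 0.0126, 0.12],
    [0.0166, 0.0126, 0.12],
    [0.0166, 0.0126, 0.12],
    [0.0166, 0.0126, 0.12],
  ],
  gripper=[0, 0, 0, 0, 0, 0, 0, 0],
)

```text
time: 8.22
ee_pos: [0.3942, 0.165, 0.0606]
orientation: [-0.096, 0.995, 0.0, 0.001]
ft_force: [-0.4, 0.0, -0.8]
opening: 0.0149
grip_force: 59.1
```

```bash
python3 - <<'E'
from station import bot
from h import *
np.set_printoptions(precision=4,suppress=True)
o=bot.observe();print(o["ee_pos"],o["ft_force"])
y=.19;d=np.array([np.cos(y),np.sin(y),0]);c=np.array([.659,.2152,.009])
plan(bot,tcp(c,y),np.pi+y)
load(bot)
t=C["top"]["pixels"][130:230,185:285];s=C["scene"]["pixels"][175:245,310:405]
cv2.imwrite("pics/g3.png",np.hstack([cv2.resize(t,(400,400),interpolation=cv2.INTER_CUBIC),cv2.resize(s,(400,400),interpolation=cv2.INTER_CUBIC)]))
E
```

```text
[0.3942 0.165  0.0606] [-0.4486  0.0098 -0.7619]
t 8.22 travel [-0.1661 -0.0012  0.001 ] twist [0.0001 0.0002 0.0002]
```

View pics/g3.png

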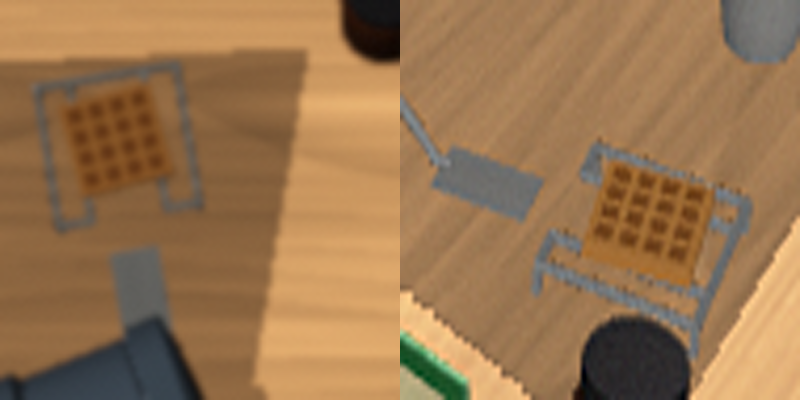

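The blade's tip edge, at crop (112,254) to (157,248), lines up with the channel mouth between the rail ends at (92,223) and (165,208). I'll insert.

Emit:
jog_arm(
  twist=[
    [0, 0, 0],
    [0, 0, 0],
    [0, 0, 0],
    [0, 0, 0],
    [0, 0, 0],
    [0, 0, 0],
    [0, 0, 0],
    [0, 0, 0],
    [0, 0, 0],
    [0, 0, 0],
    [0, 0, 0],
    [0, 0, 0],
  ],
  travel=[
    [-0.01, 0, 0.001],
    [-0.03, 0, 0.001],
    [-0.05, -0.001, 0.001],
    [-0.07, -0.001, 0.001],
    [-0.09, -0.001, 0.001],
    [-0.11, -0.001, 0.001],
    [-0.125, -0.001, 0.001],
    [-0.14, -0.001, 0.001],
    [-0.155, -0.001, 0.001],
    [-0.166, -0.001, 0.001],
    [-0.166, -0.001, 0.001],
    [-0.166, -0.001, 0.001],
  ],
  gripper=[0, 0, 0, 0, 0, 0, 0, 0, 0, 0, 0, 0],
)

```text
time: 9.82
ee_pos: [0.5157, 0.1877, 0.0592]
orientation: [-0.096, 0.995, 0.0, -0.0]
ft_force: [-0.1, 0.2, -1.3]
opening: 0.0152
grip_force: 59.1
```

```bash
python3 - <<'E'
from station import bot
from h import *
np.set_printoptions(precision=4,suppress=True)
o=bot.observe();print(o["ee_pos"],o["ft_force"],o["torque"])
y=.19;d=np.array([np.cos(y),np.sin(y),0]);c=np.array([.659,.2152,.009])
plan(bot,tcp(c,y),np.pi+y);plan(bot,tcp(c+[0,0,.051],y),np.pi+y)
load(bot)
t=C["top"]["pixels"][130:230,185:285];s=C["scene"]["pixels"][175:245,310:405]
cv2.imwrite("pics/g4.png",np.hstack([cv2.resize(t,(400,400),interpolation=cv2.INTER_CUBIC),cv2.resize(s,(400,400),interpolation=cv2.INTER_CUBIC)]))
E
```

```text
[0.5157 0.1877 0.0592] [-0.0658  0.1535 -1.3223] [-0.0005  0.0122 -0.0217]
t 9.82 travel [-0.0012 -0.0001 -0.0011] twist [ 0.0001 -0.0001  0.0002]
t 9.82 travel [-0.0012 -0.     -0.0691] twist [ 0.0001 -0.0001  0.0002]
```

View pics/g4.png

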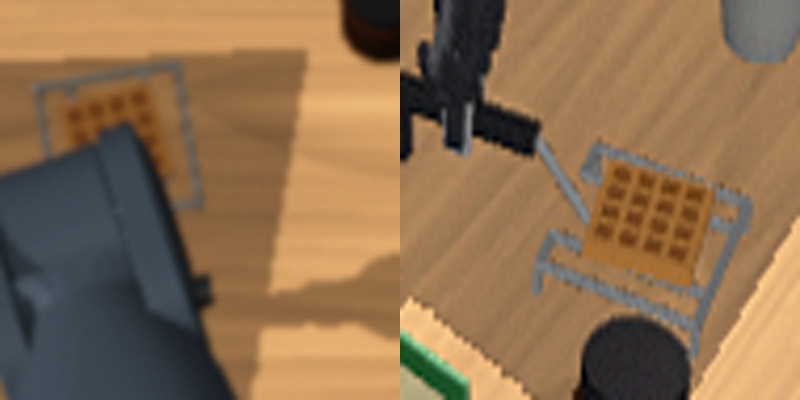

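The waffle hasn't moved (scene crop about (650,220)) and the neck meets its near edge at (590,220). I'll lift slowly.

Emit:
jog_arm(
  twist=[
    [0, 0, 0],
    [0, 0, 0],
    [0, 0, 0],
    [0, 0, 0],
    [0, 0, 0],
    [0, 0, 0],
    [0, 0, 0],
    [0, 0, 0],
    [0, 0, 0],
    [0, 0, 0],
    [0, 0, 0],
    [0, 0, 0],
  ],
  travel=[
    [-0.001, 0, -0.004],
    [-0.001, 0, -0.008],
    [-0.001, 0, -0.012],
    [-0.001, 0, -0.016],
    [-0.001, 0, -0.02],
    [-0.001, 0, -0.026],
    [-0.001, 0, -0.033],
    [-0.001, 0, -0.042],
    [-0.001, 0, -0.052],
    [-0.001, 0, -0.062],
    [-0.001, 0, -0.069],
    [-0.001, 0, -0.069],
  ],
  gripper=[0, 0, 0, 0, 0, 0, 0, 0, 0, 0, 0, 0],
)

```text
time: 11.42
ee_pos: [0.5171, 0.188, 0.1114]
orientation: [-0.096, 0.995, 0.0, 0.0]
ft_force: [0.9, -0.1, -3.0]
opening: 0.0149
grip_force: 59.0
```

```bash
python3 - <<'E'
from station import bot
from h import *
np.set_printoptions(precision=4,suppress=True)
o=bot.observe();print(o["ee_pos"],o["ft_force"],o["torque"])
# candidate waypoints: keeper
k=np.array([.667,-.227]);
y=-.11;d=np.array([np.cos(y),np.sin(y)])
print("pre",tcp(np.r_[k-.16*d,.06],y))
load(bot)
t=C["top"]["pixels"][130:230,185:285];s=C["scene"]["pixels"][155:245,310:405]
cv2.imwrite("pics/g5.png",np.hstack([cv2.resize(t,(400,400),interpolation=cv2.INTER_CUBIC),cv2.resize(s,(400,400),interpolation=cv2.INTER_CUBIC)]))
E
```

```text
[0.5171 0.188  0.1114] [ 0.9375 -0.1055 -2.9775] [-0.0026  0.0986  0.0072]
pre [ 0.3638 -0.1935  0.111 ]
```

View pics/g5.png

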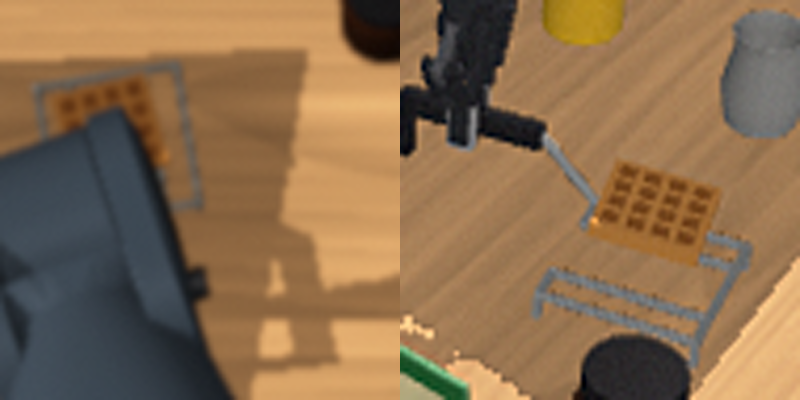

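The waffle sits flat on the blade, clear of the rack (scene crop (655,210)). While the view of the keeper is free, I'll refine its pose numerically.

```bash
python3 - <<'E'
from station import bot
from h import *
np.set_printoptions(precision=4,suppress=True)
load(bot)
def rib(n,box,name):
    q,c,a,k=blob(n,(0,0,100),(180,110,255),box)
    r=cv2.minAreaRect(k.astype(np.float32));L=cv2.fitLine(k.astype(np.float32),cv2.DIST_L2,0,.01,.01).ravel()
    t=(k-L[2:])@L[:2];e=[L[2:]+L[:2]*v for v in(t.min(),t.max())]
    W=np.array([onz(n,p,.022)[:2] for p in e]);W=W[W[:,0].argsort()];v=W[1]-W[0]
    print(n,name,"area",a,"px",e[0],e[1],"ends",W.ravel(),"len",np.linalg.norm(v),"yaw",np.arctan2(v[1],v[0]),"mid",W.mean(0))
    return W
rib("top",(350,143,360,185),"R")
rib("scene",(256,293,294,324),"R")
rib("scene",(273,281,312,309),"L")
j=blob("top",(0,0,0),(180,255,50),(265,112,298,148));print("jar cap",onz("top",j[1],.13))
for n,b in(("top",(310,150,382,195)),):
    q,c,a,k=blob(n,(50,100,30),(85,255,255),b)
    print("near edge pts",[ (u,onz(n,(u,k[np.abs(k[:,0]-u)<.3][:,1].max()),.003)[:2]) for u in(322,332,342,352,362)])
E
```

```text
top R area 72.96875 px [352.2294 181.6566] [355.3106 147.1193] ends [ 0.6111 -0.2544  0.7294 -0.2651] len 0.11884408878454357 yaw -0.09040672965861964 mid [ 0.6703 -0.2597]
scene R area 239.375 px [254.5514 294.0561] [289.7885 320.4899] ends [ 0.6002 -0.2542  0.7257 -0.269 ] len 0.12633973778838817 yaw -0.11711015748959869 mid [ 0.6629 -0.2616]
scene L area 232.3125 px [273.9314 283.4111] [307.2339 305.7061] ends [ 0.616  -0.1941  0.7316 -0.2045] len 0.11602650364588556 yaw -0.0897790820608609 mid [ 0.6738 -0.1993]
jar cap [ 0.7576 -0.0106  0.13  ]
near edge pts [(322, array([ 0.6034, -0.1539])), (332, array([ 0.5986, -0.1881])), (342, array([ 0.5964, -0.2222])), (352, array([ 0.5941, -0.2564])), (362, array([ 0.591 , -0.2906]))]
```

```bash
python3 - <<'E'
from station import bot
from h import *
plan(bot,[.389,.163,.131],np.pi+.19)
E
```

```text
t 11.62 travel [ 1.734e-01 -1.000e-04 -2.700e-02] twist [ 0.0001 -0.0001  0.0002]
```

Emit:
jog_arm(
  twist=[
    [0, 0, 0],
    [0, 0, 0],
    [0, 0, 0],
    [0, 0, 0],
    [0, 0, 0],
    [0, 0, 0],
    [0, 0, 0],
    [0, 0, 0],
    [0, 0, 0],
    [0, 0, 0],
    [0, 0, 0],
    [0, 0, 0],
  ],
  travel=[
    [0.003, 0, -0.003],
    [0.01, 0, -0.007],
    [0.022, 0, -0.012],
    [0.04, 0, -0.018],
    [0.06, 0, -0.023],
    [0.085, 0, -0.027],
    [0.11, 0, -0.027],
    [0.132, 0, -0.027],
    [0.15, 0, -0.027],
    [0.163, 0, -0.027],
    [0.17, 0, -0.027],
    [0.173, 0, -0.027],
  ],
  gripper=[0, 0, 0, 0, 0, 0, 0, 0, 0, 0, 0, 0],
)

```text
time: 13.12
ee_pos: [0.3894, 0.1632, 0.1313]
orientation: [-0.096, 0.995, 0.0, 0.0]
ft_force: [0.8, 0.2, -1.2]
opening: 0.0152
grip_force: 59.0
```

```bash
cat > w.py <<'E'
from station import bot
from h import *
np.set_printoptions(precision=4,suppress=True)
o=bot.observe();print(o["ee_pos"],o["ft_force"],o["torque"],o["joint_positions"])
load(bot)
im=C["scene"]["pixels"];m=cv2.inRange(cv2.cvtColor(im,cv2.COLOR_BGR2HSV),(8,160,80),(17,255,190));m=cv2.morphologyEx(m,cv2.MORPH_OPEN,np.ones((3,3)));m=cv2.morphologyEx(m,cv2.MORPH_CLOSE,np.ones((7,7)))
n,l,st,ce=cv2.connectedComponentsWithStats(m)
for i in range(1,n):
    if st[i,4]>120:print(st[i],ce[i],"at blade+8 z:",onz("scene",ce[i],o["ee_pos"][2]-.051+.0085)[:2])
E
python3 w.py; python3 - <<'E'
from station import bot
from h import *
y=-.11;d=np.array([np.cos(y),np.sin(y)])
plan(bot,tcp(np.r_[np.array([.664,-.2287])-.16*d,.08],y),np.pi+y)
E
```

```text
[0.3894 0.1632 0.1313] [ 0.8255  0.1811 -1.2345] [-0.0131  0.0786  0.0347] [ 0.3965  0.1214 -0.4705  0.9785  0.0006  0.2049]
[255 153  21  26 176] [263.2614 163.6477] at blade+8 z: [0.2762 0.1739]
[186 347  20  22 327] [195.9511 358.2722] at blade+8 z: [ 0.6658 -0.5141]
t 13.22 travel [ 1.285e-01 -4.619e-01  1.000e-04] twist [0.0001 0.     0.048 ]
```

```bash
cat >> h.py <<'E'
def proj(n,P):
    d=C[n];f=210/np.tan(np.radians(d["fov_y"])/2);T=np.array(d["T"]);c=T[:3,:3].T@(np.array(P)-T[:3,3]);return np.array([d["cx"]+f*c[0]/c[2],d["cy"]+f*c[1]/c[2]])
E
cat > w.py <<'E'
from station import bot
from h import *
np.set_printoptions(precision=4,suppress=True)
load(bot);o=bot.observe();A=R.from_quat(o["orientation"]).as_matrix();P=o["ee_pos"]-.1486*A[:,0]+.051*A[:,2]+[0,0,.0145]
print(o["ee_pos"],o["ft_force"],o["joint_positions"][[0,5]])
for n in("scene","top"):
    p=proj(n,P);x,y=np.round(p).astype(int);w=C[n]["pixels"][y-28:y+28,x-30:x+30]
    h=cv2.cvtColor(w,cv2.COLOR_BGR2HSV)
    m=cv2.inRange(h,(0,165,50),(17,255,215));m=cv2.morphologyEx(m,cv2.MORPH_CLOSE,np.ones((5,5)));m=cv2.morphologyEx(m,cv2.MORPH_OPEN,np.ones((3,3)))
    k,l,st,ce=cv2.connectedComponentsWithStats(m)
    print(n,"pred",p,[(st[i],ce[i]+[x-30,y-28],onz(n,ce[i]+[x-30,y-28],P[2])-P) for i in range(1,k) if st[i,4]>60])
    print(h[28,::6].tolist())
E
python3 w.py
```

```text
[0.3897 0.1633 0.1312] [-0.2247 -0.2569 -0.7726] [0.3962 0.2048]
scene pred [330.5123 185.3726] [(array([ 15,  20,  31,  21, 422], dtype=int32), array([331.519 , 187.0569]), array([ 0.0077, -0.006 ,  0.    ]))]
[[15, 125, 151], [15, 120, 166], [15, 120, 159], [17, 168, 238], [16, 164, 236], [17, 164, 238], [15, 173, 235], [15, 186, 141], [14, 121, 162], [15, 119, 159]]
top pred [217.6966 200.3796] [(array([ 16,  14,  30,  28, 570], dtype=int32), array([218.607 , 199.0789]), array([ 0.0043, -0.0029, -0.    ]))]
[[15, 140, 137], [14, 138, 139], [15, 140, 140], [14, 171, 134], [14, 188, 145], [15, 186, 193], [15, 188, 186], [15, 184, 183], [15, 140, 142], [15, 140, 142]]
```

Emit:
jog_arm(
  twist=[
    [0, 0, 0.0005],
    [0, 0, 0.0014],
    [0, 0, 0.003],
    [0, 0, 0.005],
    [0, 0, 0.007],
    [0, 0, 0.009],
    [0, 0, 0.0115],
    [0, 0, 0.0135],
    [0, 0, 0.0155],
    [0, 0, 0.0175],
    [0, 0, 0.02],
    [0, 0, 0.022],
  ],
  travel=[
    [0.0013, -0.005, 0],
    [0.004, -0.014, 0],
    [0.008, -0.028, 0],
    [0.013, -0.046, 0],
    [0.0185, -0.067, 0],
    [0.0245, -0.088, 0],
    [0.03, -0.109, 0],
    [0.036, -0.13, 0],
    [0.042, -0.151, 0],
    [0.048, -0.172, 0],
    [0.054, -0.193, 0],
    [0.06, -0.214, 0],
  ],
  gripper=[0, 0, 0, 0, 0, 0, 0, 0, 0, 0, 0, 0],
)

```text
time: 14.82
ee_pos: [0.3754, -0.0042, 0.1312]
orientation: [-0.026, 1.0, 0.0, -0.0]
ft_force: [-0.3, -0.8, -1.8]
opening: 0.0152
grip_force: 59.0
```

```bash
python3 - <<'E'
from station import bot
from h import *
y=-.11;d=np.array([np.cos(y),np.sin(y)])
print(bot.observe()["ee_pos"])
plan(bot,tcp(np.r_[np.array([.664,-.2287])-.16*d,.08],y),np.pi+y)
E
```

```text
[ 0.37538597 -0.00417162  0.13118701]
t 14.82 travel [ 3.260e-02 -2.534e-01  1.000e-04] twist [ 0.0001 -0.      0.0258]
```

Emit:
jog_arm(
  twist=[
    [0, 0, 0.0022],
    [0, 0, 0.0044],
    [0, 0, 0.0066],
    [0, 0, 0.009],
    [0, 0, 0.0112],
    [0, 0, 0.0135],
    [0, 0, 0.0158],
    [0, 0, 0.018],
    [0, 0, 0.0205],
    [0, 0, 0.023],
    [0, 0, 0.025],
    [0, 0, 0.0258],
  ],
  travel=[
    [0.0028, -0.021, 0],
    [0.0056, -0.043, 0],
    [0.0084, -0.066, 0],
    [0.0113, -0.09, 0],
    [0.0143, -0.114, 0],
    [0.0173, -0.138, 0],
    [0.0203, -0.162, 0],
    [0.0233, -0.186, 0],
    [0.026, -0.208, 0],
    [0.029, -0.23, 0],
    [0.0315, -0.245, 0],
    [0.0326, -0.2525, 0],
  ],
  gripper=[0, 0, 0, 0, 0, 0, 0, 0, 0, 0, 0, 0],
)

```text
time: 16.32
ee_pos: [0.3611, -0.194, 0.131]
orientation: [0.055, 0.998, 0.0, -0.0]
ft_force: [-0.3, 0.3, -1.3]
opening: 0.0151
grip_force: 59.0
```

```bash
python3 w.py;python3 - <<'E'
from station import bot
from h import *
y=-.11;d=np.array([np.cos(y),np.sin(y)])
for s,z in((.16,.08),(.16,.05),(0,.05),(0,.028),(0,.012)):plan(bot,tcp(np.r_[np.array([.664,-.2287])-s*d,z],y),np.pi+y)
E
```

```text
[ 0.3613 -0.1937  0.131 ] [ 0.7838  0.1628 -0.9836] [-0.4925 -0.3829]
scene pred [237.8814 249.745 ] [(array([  9,  16,  42,  29, 678], dtype=int32), array([237.792 , 252.1622]), array([ 0.0063, -0.0073, -0.    ]))]
[[16, 117, 234], [16, 122, 225], [15, 180, 221], [15, 179, 215], [14, 203, 166], [17, 169, 238], [14, 197, 172], [16, 171, 231], [16, 170, 239], [18, 109, 246]]
top pred [341.9174 209.747 ] [(array([ 19,  16,  24,  24, 569], dtype=int32), array([342.4165, 209.4394]), array([ 0.001 , -0.0016, -0.    ]))]
[[16, 131, 222], [16, 132, 223], [16, 132, 218], [15, 155, 201], [15, 190, 185], [15, 188, 191], [15, 186, 196], [15, 179, 199], [15, 138, 166], [15, 139, 141]]
t 16.43 travel [ 0.0004 -0.0021  0.    ] twist [ 0.0001 -0.      0.0001]
t 16.43 travel [ 0.0004 -0.0021  0.04  ] twist [ 0.0001 -0.      0.0001]
t 16.43 travel [-0.2129 -0.0022  0.04  ] twist [ 0.0001 -0.      0.0001]
t 16.43 travel [-0.213  -0.0022  0.0693] twist [ 0.0001 -0.      0.0001]
t 16.43 travel [-0.213  -0.0022  0.0907] twist [ 0.0001 -0.      0.0001]
```

Emit:
jog_arm(
  twist=[
    [0, 0, 0],
    [0, 0, 0],
    [0, 0, 0],
    [0, 0, 0],
    [0, 0, 0],
    [0, 0, 0],
    [0, 0, 0],
    [0, 0, 0],
    [0, 0, 0],
    [0, 0, 0],
    [0, 0, 0],
    [0, 0, 0],
  ],
  travel=[
    [-0.003, -0.001, 0.005],
    [-0.012, -0.002, 0.012],
    [-0.028, -0.002, 0.02],
    [-0.05, -0.002, 0.028],
    [-0.075, -0.002, 0.035],
    [-0.1, -0.002, 0.04],
    [-0.125, -0.002, 0.04],
    [-0.15, -0.002, 0.04],
    [-0.175, -0.002, 0.04],
    [-0.196, -0.002, 0.04],
    [-0.208, -0.002, 0.04],
    [-0.213, -0.002, 0.04],
  ],
  gripper=[0, 0, 0, 0, 0, 0, 0, 0, 0, 0, 0, 0],
)

```text
time: 17.92
ee_pos: [0.5207, -0.212, 0.1005]
orientation: [0.054, 0.999, 0.0, -0.0]
ft_force: [0.0, -0.6, -1.7]
opening: 0.0153
grip_force: 59.0
```

```bash
python3 w.py;python3 - <<'E'
from station import bot
from h import *
y=-.11;d=np.array([np.cos(y),np.sin(y)])
for s,z in((0,.028),(0,.012)):plan(bot,tcp(np.r_[np.array([.664,-.2287])-s*d,z],y),np.pi+y)
cv2.imwrite("pics/k1.png",np.hstack([cv2.resize(bot.get_image(n)["pixels"][a:a+90,b:b+100],(400,360),interpolation=cv2.INTER_CUBIC) for n,a,b in(("top",120,300),("scene",240,235))]))
E
```

```text
[ 0.5202 -0.2121  0.1008] [-0.2131  0.1951 -1.3485] [-0.3874 -0.2787]
scene pred [281.1908 288.1936] [(array([  9,  13,  44,  35, 889], dtype=int32), array([281.6029, 289.9978]), array([ 0.0046, -0.0042,  0.    ]))]
[[18, 111, 244], [19, 108, 248], [15, 176, 152], [15, 178, 153], [14, 202, 116], [16, 174, 170], [14, 200, 120], [16, 170, 170], [13, 196, 121], [71, 196, 91]]
top pred [346.193  162.7536] [(array([ 20,  16,  23,  23, 318], dtype=int32), array([343.739 , 160.4151]), array([0.0077, 0.0081, 0.    ]))]
[[16, 134, 209], [62, 86, 140], [64, 125, 122], [30, 82, 96], [14, 192, 126], [14, 191, 132], [104, 64, 68], [106, 71, 61], [83, 71, 43], [41, 119, 73]]
t 18.02 travel [ 0.0004 -0.001   0.029 ] twist [ 0.0001 -0.0001  0.0002]
t 18.02 travel [ 0.0004 -0.001   0.0503] twist [ 0.0001 -0.0001  0.0002]
```

Emit:
jog_arm(
  twist=[
    [0, 0, 0],
    [0, 0, 0],
    [0, 0, 0],
    [0, 0, 0],
    [0, 0, 0],
    [0, 0, 0],
    [0, 0, 0],
    [0, 0, 0],
    [0, 0, 0],
    [0, 0, 0],
    [0, 0, 0],
    [0, 0, 0],
  ],
  travel=[
    [0, -0.001, 0.006],
    [0, -0.001, 0.014],
    [0, -0.001, 0.021],
    [0, -0.001, 0.027],
    [0, -0.001, 0.031],
    [0, -0.001, 0.034],
    [0, -0.001, 0.037],
    [0, -0.001, 0.04],
    [0, -0.001, 0.043],
    [0, -0.001, 0.046],
    [0, -0.001, 0.049],
    [0, -0.001, 0.0503],
  ],
  gripper=[0, 0, 0, 0, 0, 0, 0, 0, 0, 0, 0, 0],
)

```text
time: 19.62
ee_pos: [0.52, -0.2129, 0.0632]
orientation: [0.054, 0.999, 0.0, -0.0]
ft_force: [0.6, -0.8, -0.3]
opening: 0.0147
grip_force: 59.0
```

```bash
python3 w.py;python3 - <<'E'
from station import bot
from h import *
s=bot.get_image("scene")["pixels"];cv2.imwrite("pics/k2.png",cv2.resize(s[230:330,220:340],(720,600),interpolation=cv2.INTER_CUBIC))
E
```

```text
[ 0.52   -0.2129  0.0632] [-0.0203 -1.0832 -0.9074] [-0.3888 -0.2801]
scene pred [281.1595 298.7687] [(array([  9,  12,  44,  34, 845], dtype=int32), array([281.2876, 298.9278]), array([ 0.0006, -0.0002,  0.    ]))]
[[70, 201, 136], [65, 127, 104], [14, 175, 137], [15, 165, 165], [15, 182, 133], [14, 189, 120], [14, 187, 135], [13, 186, 119], [15, 171, 160], [68, 177, 92]]
top pred [344.8948 164.7574] [(array([ 19,  17,  24,  22, 315], dtype=int32), array([342.9079, 162.3714]), array([0.0081, 0.0067, 0.    ]))]
[[16, 134, 210], [63, 86, 137], [64, 108, 130], [42, 132, 79], [14, 188, 133], [14, 185, 139], [103, 67, 69], [105, 64, 56], [68, 151, 66], [58, 141, 56]]
```

View pics/k2.png

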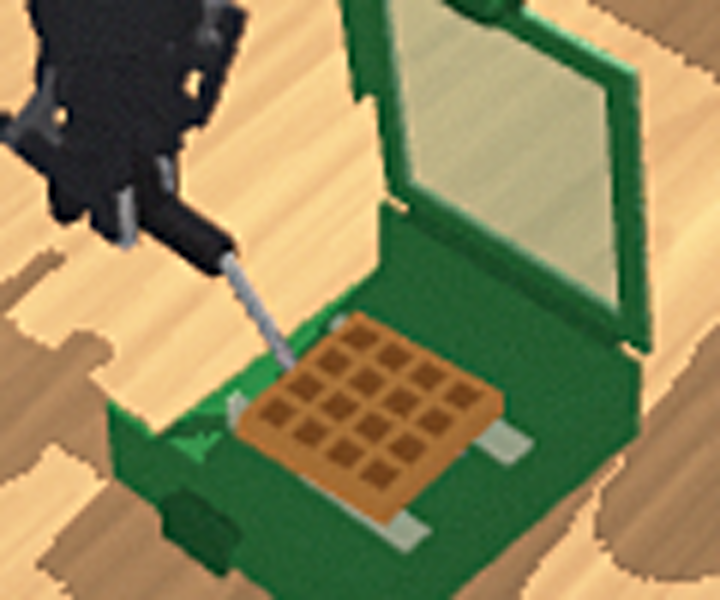

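The waffle lies flat across both ribs, with rib ends showing at (330,322), (235,405), (505,440) and (400,530). I'll draw the spatula out.

Emit:
jog_arm(
  twist=[
    [0, 0, 0],
    [0, 0, 0],
    [0, 0, 0],
    [0, 0, 0],
    [0, 0, 0],
    [0, 0, 0],
    [0, 0, 0],
    [0, 0, 0],
    [0, 0, 0],
    [0, 0, 0],
    [0, 0, 0],
    [0, 0, 0],
  ],
  travel=[
    [0.005, 0, 0],
    [0.015, 0, 0],
    [0.03, 0, 0],
    [0.05, 0, 0],
    [0.07, 0, 0],
    [0.09, 0, 0],
    [0.11, 0, 0],
    [0.135, 0, 0],
    [0.165, 0, 0],
    [0.195, 0, 0],
    [0.213, 0, 0],
    [0.213, 0, -0.02],
  ],
  gripper=[0, 0, 0, 0, 0, 0, 0, 0, 0, 0, 0, 0],
)

```text
time: 21.28
ee_pos: [0.3596, -0.1951, 0.0779]
orientation: [0.055, 0.999, 0.001, -0.001]
ft_force: [0.3, 0.2, -1.3]
opening: 0.0151
grip_force: 59.0
```

```bash
python3 - <<'E'
from station import bot
from h import *
np.set_printoptions(precision=4,suppress=True)
load(bot)
b=blob("scene",(0,150,50),(17,255,215),(255,270,312,330));print("waffle px",b[1],b[2],onz("scene",b[1],.0265+.002))
plan(bot,[.361,-.075,.08],np.pi-.11);plan(bot,[.361,-.075,.051],np.pi-.11)
E
```

```text
waffle px [281.2135 298.9874] 833.375 [ 0.6694 -0.2308  0.0285]
t 21.38 travel [ 0.0186  0.1603 -0.0009] twist [-0.      0.0003  0.0001]
t 21.38 travel [0.0186 0.1603 0.0378] twist [-0.      0.0003  0.0001]
```

Emit:
jog_arm(
  twist=[
    [0, 0, 0],
    [0, 0, 0],
    [0, 0, 0],
    [0, 0, 0],
    [0, 0, 0],
    [0, 0, 0],
    [0, 0, 0],
    [0, 0, 0],
    [0, 0, 0],
    [0, 0, 0],
    [0, 0, 0],
    [0, 0, 0],
  ],
  travel=[
    [0.003, 0.03, 0],
    [0.009, 0.075, 0],
    [0.014, 0.12, 0],
    [0.0186, 0.15, 0],
    [0.0186, 0.16, 0],
    [0.0186, 0.16, 0.01],
    [0.0186, 0.16, 0.02],
    [0.0186, 0.16, 0.028],
    [0.0186, 0.16, 0.033],
    [0.0186, 0.16, 0.0355],
    [0.0186, 0.16, 0.0375],
    [0.0186, 0.16, 0.0375],
  ],
  gripper=[0, 0, 0, 0, 0, 0, 0, 0, 0, 0, 0, 0],
)

```text
time: 22.88
ee_pos: [0.3604, -0.0748, 0.0507]
orientation: [0.054, 0.999, 0.0, 0.0]
ft_force: [-6.2, 0.7, 15.6]
opening: 0.0149
grip_force: 61.4
```

Emit:
jog_arm(
  twist=[
    [0, 0, 0],
    [0, 0, 0],
    [0, 0, 0],
    [0, 0, 0],
    [0, 0, 0],
    [0, 0, 0],
    [0, 0, 0],
    [0, 0, 0],
    [0, 0, 0],
    [0, 0, 0],
  ],
  travel=[
    [0, 0, 0],
    [0, 0, 0],
    [0, 0, 0],
    [0, 0, 0],
    [0, 0, -0.02],
    [0, 0, -0.05],
    [0, 0, -0.1],
    [0, 0, -0.16],
    [0, 0, -0.24],
    [0, 0, -0.24],
  ],
  gripper=[0.3, 0.6, 0.6, 0.6, 0.6, 0.6, 0.6, 0.6, 0, 0],
)

```text
time: 24.12
ee_pos: [0.3623, -0.0752, 0.2339]
orientation: [0.054, 0.999, -0.0, 0.003]
ft_force: [0.2, 0.3, -1.3]
opening: 0.0155
grip_force: 0.0
```

```bash
python3 - <<'E'
from station import bot
from h import *
np.set_printoptions(precision=4,suppress=True)
o=bot.observe();print(o["ee_pos"],o["opening"]);load(bot)
for n in("scene","top"):
    u,v=np.round(proj(n,[.504,-.092,.0025])).astype(int);b=blob(n,(0,0,100),(180,70,255),(u-18,v-18,u+18,v+18));print(n,b[2],onz(n,b[1],.0025))
c,s=np.cos(-.09),np.sin(-.09)
W=lambda X,Y,z:[.668+X*c-Y*s,-.229+X*s+Y*c,z]
plan(bot,W(-.03,.135,.225),np.pi-.09);print(W(-.03,.135,.225))
E
```

```text
[ 0.3623 -0.0752  0.2339] 0.0155005354633356
scene 288.375 [ 0.4988 -0.0879  0.0025]
top 239.75 [ 0.5054 -0.0913  0.0025]
t 24.23 travel [-0.3863  0.0194  0.0074] twist [ 0.0001  0.0001 -0.003 ]
[np.float64(0.6502550221513717), np.float64(-0.09185002456744046), 0.225]
```

Emit:
jog_arm(
  twist=[
    [0, 0, -0.003],
    [0, 0, -0.003],
    [0, 0, -0.003],
    [0, 0, -0.003],
    [0, 0, -0.003],
    [0, 0, -0.003],
    [0, 0, -0.003],
    [0, 0, -0.003],
    [0, 0, -0.003],
  ],
  travel=[
    [-0.03, 0.0194, 0],
    [-0.08, 0.0194, 0],
    [-0.14, 0.0194, 0],
    [-0.2, 0.0194, 0],
    [-0.26, 0.0194, 0],
    [-0.32, 0.0194, 0],
    [-0.36, 0.0194, 0.004],
    [-0.3863, 0.0194, 0.0074],
    [-0.3863, 0.0194, 0.0074],
  ],
  gripper=[0, 0, 0, 0, 0, 0, 0, 0, 0],
)

```text
time: 25.35
ee_pos: [0.6501, -0.0918, 0.2218]
orientation: [0.045, 0.999, 0.001, -0.002]
ft_force: [-0.2, 0.5, -0.1]
opening: 0.0001
grip_force: 0.0
```

```bash
python3 - <<'E'
from station import bot
from h import *
np.set_printoptions(precision=4,suppress=True)
o=bot.observe();print(o["ee_pos"],o["opening"],o["joint_positions"])
A=R.from_quat(o["orientation"])
c,s=np.cos(-.09),np.sin(-.09)
W=lambda X,Y,z:np.array([.668+X*c-Y*s,-.229+X*s+Y*c,z])
for th in(1.45,1.38,1.28,1.17,1.06,.95,.84,.73,.62,.52,.42,.33,.25,.18,.12,.09):
    r=.148+.012*(1.45-th)/1.4
    Y=.086-r*np.cos(th)+.005*np.sin(th)+.015;Z=.0455+r*np.sin(th)+.005*np.cos(th)+.025
    print(th,np.round(W(-.03,Y,Z),3),np.round(A.inv().apply(W(-.03,Y,Z)-o["ee_pos"])/.75,4))
E
```

```text
[ 0.6501 -0.0918  0.2218] 0.00014512282991999834 [-0.1406  0.5635  0.3909  1.402   0.0006 -0.0507]
1.45 [ 0.646 -0.139  0.218] [-0.0003 -0.0625  0.005 ]
1.38 [ 0.645 -0.149  0.217] [-0.0003 -0.0764  0.0059]
1.28 [ 0.644 -0.164  0.215] [-0.0003 -0.0961  0.0089]
1.17 [ 0.642 -0.18   0.211] [-0.0003 -0.1175  0.0145]
1.06 [ 0.641 -0.195  0.205] [-0.0003 -0.1382  0.0224]
0.95 [ 0.64  -0.21   0.197] [-0.0004 -0.1581  0.0326]
0.84 [ 0.638 -0.224  0.188] [-0.0004 -0.1768  0.0451]
0.73 [ 0.637 -0.237  0.177] [-0.0005 -0.1942  0.0596]
0.62 [ 0.636 -0.249  0.165] [-0.0005 -0.2099  0.076 ]
0.52 [ 0.635 -0.258  0.152] [-0.0006 -0.2226  0.0925]
0.42 [ 0.635 -0.266  0.139] [-0.0006 -0.2337  0.1102]
0.33 [ 0.634 -0.273  0.126] [-0.0007 -0.2421  0.1272]
0.25 [ 0.634 -0.277  0.115] [-0.0008 -0.2483  0.1429]
0.18 [ 0.633 -0.281  0.104] [-0.0008 -0.2527  0.1571]
0.12 [ 0.633 -0.283  0.095] [-0.0009 -0.2557  0.1695]
0.09 [ 0.633 -0.284  0.09 ] [-0.0009 -0.2569  0.1758]
```

Emit:
jog_arm(
  twist=[
    [0, 0, 0],
    [0, 0, 0],
    [0, 0, 0],
    [0, 0, 0],
    [0, 0, 0],
    [0, 0, 0],
    [0, 0, 0],
    [0, 0, 0],
    [0, 0, 0],
    [0, 0, 0],
    [0, 0, 0],
    [0, 0, 0],
  ],
  travel=[
    [0, -0.035, 0.003],
    [0, -0.055, 0.005],
    [0, -0.0764, 0.006],
    [0, -0.0961, 0.009],
    [0, -0.1175, 0.0145],
    [0, -0.1382, 0.0224],
    [0, -0.1581, 0.0326],
    [0, -0.1768, 0.0451],
    [0, -0.1942, 0.0596],
    [0, -0.2099, 0.076],
    [0, -0.2226, 0.0925],
    [0, -0.2337, 0.1102],
  ],
  gripper=[0, 0, 0, 0, 0, 0, 0, 0, 0, 0, 0, 0],
)

```text
time: 26.85
ee_pos: [0.6342, -0.2669, 0.1409]
orientation: [0.045, 0.999, 0.0, -0.0]
ft_force: [-0.1, 0.2, 0.0]
opening: 0.0004
grip_force: 0.2
```

```bash
python3 - <<'E'
from station import bot
from h import *
np.set_printoptions(precision=4,suppress=True)
o=bot.observe();print(o["ee_pos"],o["ft_force"],o["torque"])
A=R.from_quat(o["orientation"])
c,s=np.cos(-.09),np.sin(-.09)
W=lambda X,Y,z:np.array([.668+X*c-Y*s,-.229+X*s+Y*c,z])
for th in(.33,.25,.18,.12,.09):
    r=.148+.012*(1.45-th)/1.4
    Y=.086-r*np.cos(th)+.005*np.sin(th)+.015;Z=.0455+r*np.sin(th)+.005*np.cos(th)+.025
    print(th,np.round(A.inv().apply(W(-.03,Y,Z)-o["ee_pos"])/.75,4))
im=bot.get_image("scene")["pixels"];h=cv2.cvtColor(im[200:330,230:345],cv2.COLOR_BGR2HSV)
m=cv2.inRange(h,(50,120,30),(85,255,255));ys=np.where(m.sum(1)>0)[0];print("green top row",ys.min()+200, (np.where(m[ys.min()+2])[0]+230)[[0,-1]])
E
```

```text
[ 0.6342 -0.2669  0.1409] [-0.1258  0.24    0.0321] [0.1094 0.0206 0.0612]
0.33 [-0.0004 -0.0077  0.0195]
0.25 [-0.0004 -0.0139  0.0352]
0.18 [-0.0004 -0.0183  0.0494]
0.12 [-0.0004 -0.0213  0.0618]
0.09 [-0.0004 -0.0225  0.0681]
green top row 262 [270 289]
```

Emit:
jog_arm(
  twist=[
    [0, 0, 0],
    [0, 0, 0],
    [0, 0, 0],
    [0, 0, 0],
    [0, 0, 0],
    [0, 0, 0],
    [0, 0, 0],
  ],
  travel=[
    [0, -0.0077, 0.0195],
    [0, -0.0139, 0.0352],
    [0, -0.0183, 0.0494],
    [0, -0.0213, 0.0618],
    [0, -0.0225, 0.0681],
    [0, -0.0225, 0.072],
    [0, -0.0225, 0.072],
  ],
  gripper=[0, 0, 0, 0, 0, 0, 0],
)

```text
time: 27.78
ee_pos: [0.6328, -0.2831, 0.088]
orientation: [0.045, 0.999, 0.0, -0.0]
ft_force: [-0.2, -0.1, 0.5]
opening: -0.0
grip_force: 0.2
```

```bash
python3 - <<'E'
from station import bot
o=bot.observe();print(o["ee_pos"],o["ft_force"],o["torque"])
E
```

```text
[ 0.63278501 -0.28309173  0.08795805] [-0.21117671 -0.08374105  0.52475448] [0.01712936 0.03758156 0.01999149]
```

Emit:
jog_arm(
  twist=[
    [0, 0, 0],
    [0, 0, 0],
    [0, 0, 0],
    [0, 0, 0],
    [0, 0, 0],
    [0, 0, 0],
    [0, 0, 0],
    [0, 0, 0],
  ],
  travel=[
    [0, 0, 0.002],
    [0, 0, 0.004],
    [0, 0, 0.006],
    [0, 0, 0.008],
    [0, 0, 0.01],
    [0, 0, 0.012],
    [0, 0, 0.014],
    [0, 0, 0.014],
  ],
  gripper=[0, 0, 0, 0, 0, 0, 0, 0],
)

```text
time: 28.78
ee_pos: [0.6328, -0.2832, 0.0775]
orientation: [0.045, 0.999, 0.0, 0.0]
ft_force: [0.5, -2.3, 1.7]
opening: -0.0
grip_force: 1.0
```

Emit:
jog_arm(
  twist=[
    [0, 0, 0],
    [0, 0, 0],
    [0, 0, 0],
  ],
  travel=[
    [0, 0, 0.002],
    [0, 0, 0.004],
    [0, 0, 0.004],
  ],
  gripper=[0, 0, 0],
)

```text
time: 29.15
ee_pos: [0.6328, -0.283, 0.0744]
orientation: [0.045, 0.999, 0.0, -0.0]
ft_force: [-1.0, 0.5, 3.5]
opening: -0.0001
grip_force: 1.8
```

Emit:
jog_arm(
  twist=[
    [0, 0, 0],
    [0, 0, 0],
    [0, 0, 0],
  ],
  travel=[
    [0, 0, 0.002],
    [0, 0, 0.004],
    [0, 0, 0.004],
  ],
  gripper=[0, 0, 0],
)

```text
time: 29.52
ee_pos: [0.6329, -0.2831, 0.072]
orientation: [0.045, 0.999, 0.0, 0.0]
ft_force: [-3.1, 1.7, 10.4]
opening: -0.0
grip_force: 5.2
```

Emit:
jog_arm(
  twist=[
    [0, 0, 0],
    [0, 0, 0],
    [0, 0, 0],
  ],
  travel=[
    [0, 0, 0.001],
    [0, 0, 0.002],
    [0, 0, 0.002],
  ],
  gripper=[0, 0, 0],
)

```text
time: 29.9
ee_pos: [0.6329, -0.2831, 0.0708]
orientation: [0.045, 0.999, 0.0, 0.0]
ft_force: [-3.7, 1.4, 13.0]
opening: 0.0002
grip_force: 6.8
```

Emit:
jog_arm(
  twist=[
    [0, 0, 0],
    [0, 0, 0],
    [0, 0, 0],
  ],
  travel=[
    [0, 0, 0.001],
    [0, 0, 0.002],
    [0, 0, 0.002],
  ],
  gripper=[0, 0, 0],
)

```text
time: 30.28
ee_pos: [0.633, -0.2831, 0.0696]
orientation: [0.045, 0.999, 0.0, 0.0]
ft_force: [-4.7, 1.8, 18.2]
opening: -0.0001
grip_force: 8.5
```

Emit:
jog_arm(
  twist=[
    [0, 0, 0],
    [0, 0, 0],
    [0, 0, 0],
  ],
  travel=[
    [0, 0, 0.001],
    [0, 0, 0.002],
    [0, 0, 0.002],
  ],
  gripper=[0, 0, 0],
)

```text
time: 30.65
ee_pos: [0.633, -0.2831, 0.0684]
orientation: [0.045, 0.999, 0.0, 0.001]
ft_force: [-6.9, 3.3, 20.7]
opening: -0.0003
grip_force: 10.1
```

Emit:
jog_arm(
  twist=[
    [0, 0, 0],
    [0, 0, 0],
    [0, 0, 0],
    [0, 0, 0],
    [0, 0, 0],
    [0, 0, 0],
  ],
  travel=[
    [0, 0, -0.006],
    [0, 0, -0.012],
    [0, 0, -0.03],
    [0, 0, -0.07],
    [0, 0, -0.12],
    [0, 0, -0.15],
  ],
  gripper=[0, 0, 0, 0, 0, 0],
)

```text
time: 31.4
ee_pos: [0.6331, -0.2834, 0.1819]
orientation: [0.045, 0.999, -0.0, 0.001]
ft_force: [-0.6, -0.0, 0.1]
opening: -0.0001
grip_force: 0.0
```

```bash
python3 - <<'E'
from station import bot
from h import *
np.set_printoptions(precision=1,suppress=True)
o=bot.observe();print(o["ee_pos"],o["ft_force"])
load(bot);c,s=np.cos(-.09),np.sin(-.09)
W=lambda X,Y,z:np.array([.668+X*c-Y*s,-.229+X*s+Y*c,z])
for th in(0,.05,.15,.4,1.45):
    print(th,"free-edge corners scene",*[proj("scene",W(X,.086-.17*np.cos(th),.0505+.17*np.sin(th))) for X in(-.075,.075)],"hinge",*[proj("scene",W(X,.086,.0505)) for X in(-.075,.075)])
h=cv2.cvtColor(C["scene"]["pixels"][190:360,215:350],cv2.COLOR_BGR2HSV)
m=cv2.inRange(h,(45,110,25),(88,255,255));k=max(cv2.findContours(m,cv2.RETR_EXTERNAL,cv2.CHAIN_APPROX_NONE)[0],key=cv2.contourArea)
a=cv2.approxPolyDP(cv2.convexHull(k),2.0,True)[:,0]+[215,190];print(a.tolist())
b=cv2.morphologyEx(m,cv2.MORPH_CLOSE,np.ones((3,3)))[::5,::3]
print("\n".join("".join("#" if v else "." for v in r) for r in b))
E
```

```text
[ 0.6 -0.3  0.2] [-0.6 -0.   0.1]
0 free-edge corners scene [236.1 295.6] [279.8 327.7] hinge [282.7 261.3] [326.1 288.5]
0.05 free-edge corners scene [235.9 293.2] [279.8 325.2] hinge [282.7 261.3] [326.1 288.5]
0.15 free-edge corners scene [235.9 288. ] [280.2 319.9] hinge [282.7 261.3] [326.1 288.5]
0.4 free-edge corners scene [238.2 273.6] [283.4 305. ] hinge [282.7 261.3] [326.1 288.5]
1.45 free-edge corners scene [276.1 214.8] [323.4 241.3] hinge [282.7 261.3] [326.1 288.5]
[[285, 262], [325, 287], [326, 294], [325, 302], [280, 340], [247, 318], [239, 309], [238, 295]]
.............................................
.............................................
.............................................
.............................................
.............................................
.............................................
.............................................
.............................................
.............................................
.............................................
.............................................
............
[... 345 characters left out ...]
..........
.............##..................###.........
..........###......................###.......
........###......................####........
........#####..................######........
........########.............#######.........
.........#########........########...........
...........#########.....#######.............
............##################...............
................############.................
..................#########..................
....................#####....................
......................#......................
.............................................
.............................................
.............................................
```

Emit:
jog_arm(
  twist=[
    [0, 0, 0],
    [0, 0, 0],
    [0, 0, 0],
    [0, 0, 0],
    [0, 0, 0],
    [0, 0, 0],
    [0, 0, 0],
    [0, 0, 0],
    [0, 0, 0],
    [0, 0, 0],
  ],
  travel=[
    [0.03, 0, -0.05],
    [0.08, 0, -0.1],
    [0.14, 0, -0.13],
    [0.2, 0, -0.13],
    [0.26, 0, -0.13],
    [0.3, 0, -0.13],
    [0.3, 0, -0.13],
    [0.3, 0, -0.13],
    [0.3, 0, -0.13],
    [0.3, 0, -0.13],
  ],
  gripper=[0, 0, 0, 0, 0, 0, 0, 0, 0, 0],
)

```text
time: 32.75
ee_pos: [0.4091, -0.263, 0.2766]
orientation: [0.045, 0.999, 0.0, -0.0]
ft_force: [0.6, -0.2, -0.1]
opening: -0.0001
grip_force: 0.0
```

```bash
python3 - <<'E'
from station import bot
from h import *
np.set_printoptions(precision=4,suppress=True)
o=bot.observe();print(o["time"],o["ee_pos"],o["ft_force"]);load(bot)
h=cv2.cvtColor(C["scene"]["pixels"][190:360,215:350],cv2.COLOR_BGR2HSV)
m=cv2.inRange(h,(45,110,25),(88,255,255));k=max(cv2.findContours(m,cv2.RETR_EXTERNAL,cv2.CHAIN_APPROX_NONE)[0],key=cv2.contourArea)
print((cv2.approxPolyDP(cv2.convexHull(k),2.0,True)[:,0]+[215,190]).tolist())
g=h[85:130,40:95].astype(int);mm=cv2.inRange(h[80:135,40:100],(8,70,60),(24,255,255));M=cv2.moments(mm,True);p=np.array([M["m10"],M["m01"]])/M["m00"]+[255,270];print("waffle through panel",p,M["m00"],onz("scene",p,.0285))
for n in("scene","top"):
    u,v=np.round(proj(n,[.504,-.092,.0025])).astype(int);b=blob(n,(0,0,100),(180,70,255),(u-18,v-18,u+18,v+18));print(n,b[2],onz(n,b[1],.0025))
# bystander drift vs first picture
a=cv2.imread("pics/top0.png");d=cv2.absdiff(a,C["top"]["pixels"]).max(2)
for q,x in dict(jar=(281,130),mug=(423,227),creamer=(137,175),tin=(125,232),spice=(423,180)).items():print(q,(d[x[1]-16:x[1]+17,x[0]-16:x[0]+17]>40).sum())
E
```

```text
32.75 [ 0.4091 -0.263   0.2766] [ 0.5874 -0.1874 -0.092 ]
[[285, 262], [325, 287], [326, 294], [325, 302], [280, 340], [247, 318], [239, 309], [238, 295]]
waffle through panel [290.5277 288.4207] 271.0 [ 0.6658 -0.1872  0.0285]
scene 288.8125 [ 0.4988 -0.0879  0.0025]
top 262.15625 [ 0.502  -0.0906  0.0025]
jar 0
mug 964
creamer 0
tin 0
spice 1
```

```bash
python3 - <<'E'
from station import bot
from h import *
load(bot);a=cv2.imread("pics/scene0.png");d=cv2.absdiff(a,C["scene"]["pixels"]).max(2)
for q,x in dict(mug=(147,316),spice=(195,350),jar=(364,258),creamer=(398,171),tin=(354,152)).items():print(q,(d[x[1]-20:x[1]+21,x[0]-20:x[0]+21]>40).sum())
h=cv2.cvtColor(C["scene"]["pixels"][270:325,245:320],cv2.COLOR_BGR2HSV)
print("\n".join(" ".join("%3d"%v for v in r) for r in h[::3,::4,0]))
T=C["top"]["pixels"][215:240:4,410:438:4];print(T.mean(2).astype(int))
E
```

```text
mug 0
spice 0
jar 0
creamer 0
tin 0
 16  16  18  17  16  17  16  70  67  26  62  64  66  69  14  14  15  16  17
 16  17  18  16  16  16  70  67  28  29  64  63  64  66  68  15  16  16  16
 17  18  16  16  16  70  68  29  31  64  63  64  63  62  67  68  24  16  15
 17  17  16  15  69  66  28  28  64  63  63  62  64  63  63  67  67  49  15
 17  15  15  70  68  29  29  63  63  62  63  64  64  64  64  64  66  66  60
 15  16  70  68  28  27  64  66  33  34  35  64  63  62  64  63  64  65  67
 14  68  68  27  28  65  65  32  34  33  34  33  65  61  65  63  64  64  63
 68  67  27  29  64  64  34  33  33  35  35  35  33  61  63  64  64  63  66
 67  29  29  64  64  33  35  34  34  36  33  33  34  33  35  64  63  66  67
 66  57  65  63  42  36  34  34  35  34  35  33  34  33  32  65  66  66  65
 66  66  66  63  33  34  33  33  34  35  33  32  36  32  32  65  66  67  66
 66  67  67  67  36  33  34  33  35  34  33  34  31  33  62  66  66  66  67
 67  66  67  67  67  49  33  34  35  33  33  35  33  67  66  67  67  67  67
 67  66  68  67  68  66  60  33  33  36  37  33  61  66  66  66  65  67  65
 67  70  67  67  67  66  67  63  31  33  33  46  67  66  68  66  65  67  15
 14  65  69  70  67  66  66  67  63  31  31  67  67  67  67  66  69  13  15
 15  69  68  67  66  65  67  66  66  64  67  66  65  67  66  69  14  15  16
 14  14  68  70  66  65  65  66  66  66  66  67  67  66  66  14  14  15  15
 15  15  14  70  68  66  66  66  67  66  64  66  66  67  18  15  16  15  15
[[ 57  54  49  43  38  69 159]
 [ 63  61  56  52  47  41  35]
 [ 67  64  61  58  54  49  45]
 [ 72  68  66  63  59  56  52]
 [ 77  74  70  68  64  61  46]
 [ 79  78  76  72  69  65  56]
 [ 76  79  78  77  74  52  69]]
```

The lid has stayed down with the arm away. The waffle shows through the panel in the same place, the spatula lies on the desk, and none of the bystanders has moved in the scene view. Handing in.

```bash
python3 -c "
from station import bot
print(bot.hand_in())"
```

```text
the job is handed in; nothing more can be done
None
```

The job is handed in, at about 33 s of the 72 s allowed: the waffle lies flat on the keeper's two ribs, the lid is pressed down and stayed shut with the arm clear, the spatula lies let go on the desk, and the jars, mug, jug and tin did not move; no verdict came back.

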